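# Register a sample carrier and its load weight in the V stops

### The job

Two V-shaped steel stops stand against the low metal rail on the worktop, a large one and a small one, and a round white sample carrier and a turned steel weight stand loose in front of them. Push the white carrier along the worktop into the large stop and the steel weight into the small stop, each fully home so that it rests against both arms of its V. Push gently with the fingers, do not pinch, lift or tip either piece, and leave the vial, the black resin mount and the white cap where they stand.

Things in the scene. Friction and masses are not known exactly. Their poses are not given: they have to be found in the camera images.
- carrier: loose sample carrier: plain off-white disc, 52 mm diameter, 20 mm high, about 35 g; origin at the centre of its underside, z up. It starts 80 to 130 mm in front of its own stop, up to 18 mm to the side of that stop's centre line
- weight: loose turned steel weight: disc with a small bore on top, 42 mm diameter, 24 mm high, about 240 g; origin at the centre of its underside, z up. It starts 80 to 130 mm in front of its own stop, up to 18 mm to the side of that stop's centre line
- large_stop_home (a point): point on the worktop under the carrier's centre when it is home in the large V stop, touching both arms. Fixed steel 90 degree V: arms 40 mm long, 8 thick, 16 high, 56 mm wide inside at the mouth, which opens along the point's -x (roughly to the robot); inner corner 37 mm from the point along +x. Both stops have one yaw, centre lines 110 mm apart; either may be the left one
- small_stop_home (a point): point on the worktop under the steel weight's centre when it is home in the small V stop, touching both arms. Fixed steel 90 degree V: arms 30 mm long, 8 thick, 16 high, 42 mm wide inside at the mouth, which opens along the point's -x (roughly to the robot); inner corner 30 mm from the point along +x. Both stops have one yaw, centre lines 110 mm apart; either may be the left one
- rail: fixed aluminium rail behind the two stops, 230 mm long (along its y), 22 mm deep, 12 mm high; origin at the middle of its front face on the worktop, its +x points away from the robot. The stops' rear faces stand against its front face. Tall fixed microscopes flank the work: left of y = -0.10 for x below 0.5, right of y = -0.45 for x above 0.3
- resin_mount: bystander: loose black resin disc, 30 mm diameter, 18 mm high, left of the work; origin at the centre of its underside
- vial: bystander: loose standing glass vial with black cap, 23 mm diameter, 53 mm high, left of the work; origin at the centre of its underside
- cap: bystander: loose small white cap, 28 mm diameter, 14 mm high, behind the rail; origin at the centre of its underside
Not all that is in view belongs to the job. Leave any blue or orange look-alike of the part that bears small_stop_home alone.

How it is judged:
At the end, for the whole second after the job is handed in: the white carrier's centre is within 4 mm of its home point in the large V stop and the steel weight's centre within 4 mm of its home point in the small V stop; both lie flat on the worktop (within 3 mm and 0.06 rad) and are at rest (horizontal distance between carrier and large_stop_home below 0.004 m and height (world z) of each of carrier, weight below 0.003 m and angle between each of carrier, weight's own z axis and vertical below 0.06 rad and linear speed of each of carrier, weight below 0.01 m/s and horizontal distance between weight and small_stop_home below 0.004 m); the robot touches nothing.
It fails at once if the sample carrier is lifted off the worktop or tipped (height (world z) of carrier above 0.006 m or angle between carrier's own z axis and vertical above 0.2 rad).
It fails at once if the sample carrier is pinched or pressed hard by the fingers (over 30 N) (contact force between the fingers and carrier above 30 N).
It fails at once if the steel weight is lifted off the worktop or tipped (height (world z) of weight above 0.006 m or angle between weight's own z axis and vertical above 0.2 rad).
It fails at once if the steel weight is pinched or pressed hard by the fingers (over 30 N) (contact force between the fingers and weight above 30 N).
It fails at once if a bystander (resin mount, vial, white cap) is moved by more than 10 mm or tipped (distance of any of resin_mount, vial, cap from where it was at the start of the episode above 0.01 m or angle between vial's own z axis and vertical above 0.3 rad).
It also fails if it takes over 45 s, if anything falls off the work surface, if the arm or the gripper's body presses on something with over 40 N, if the wrist force passes 120 N, or if a joint passes its speed limit or range.

### The arm

A 6-joint arm with a two-finger parallel gripper is mounted at the origin on a cart in front of the work surface, level with it; the furniture and walls round the work are solid. World frame = base frame: x ahead of the robot, y to its left, z up, the work surface at z = 0. Lengths are in m, angles in rad, forces in N, time in s.
With the tool pointing down it reaches from about 0.275 to 0.825 m from the base axis. Payload 4.9 kg.
Tool frame: the origin (TCP) lies midway between the tips of the shut fingers; the grasp point (between the pads) lies 19 mm behind it (bot.grip_depth is the distance from the TCP to the grasp point, in m); y points along the fingers, x is the direction in which the jaws open and shut, and the axes are right-handed (so a half turn about y gives the same grasp; the last joint's range is limited). The gripper opens to 85 mm and grips with 20 to 120 N. Pads are 22 mm wide; open, the fingers measure 114 mm over their backs; the gripper's body (76 mm by 85 mm) begins 54 mm behind the grasp point. The pads swing forward as they close: fully open they stand 13 mm farther back than shut.
Start: joints at [1.034, 0.326, -0.193, 1.052, 0, 1.437], TCP at [0.216, 0.506, 0.231] pointing down, gripper open.
Joint ranges: [-2.65, 2.65], [-0.97, 1.79], [-1.3, 1.35], [-1.93, 2.1], [-1.47, 1.37], [-3.14, 3.14]. Speed limits (rad/s): [2.57, 2.57, 3.14, 3.14, 3.14, 3.14].

### API

Orientations are given as a unit quaternion [w, x, y, z].
In Python, from cell import bot gives the robot as it stands. Calls block until the motion is done:
- bot.move_pose(position, orientation): joint-space move of the TCP to a pose.
- bot.move_linear(position, speed=0.15, rotation=None, until_force=None): straight line of the TCP; rotation=None keeps the orientation; speed is the mean speed in m/s. With until_force (N) it stops when the force on the tool has changed by that much, and returns True; else False.
- bot.goto_joints(angles): joint-space move.
- bot.set_gripper(opening, grasp_force=None): opening from 0.0 (shut) to 1.0 (fully open); grasp_force is the grip in N (None keeps the last); returns when the fingers have stopped.
- bot.wait(seconds).
- bot.solve_ik(position, orientation): joint angles nearest the present ones, or None.
- bot.camera(name): name is "scene" or "top" or "wrist"; returns the picture (480x640x3 uint8, red, green, blue); there is no depth.
- bot.calibration(name): a dict with "mtx" (3x3 intrinsics, pixels), "k1" (the pictures are not rectified: a ray, as slopes to the right and down, at radius r is drawn at 1 + k1 r^2 times it, then the intrinsics apply), "extrinsics" (4x4, takes a point from world to camera coordinates); the wrist camera has in their place "hand_eye" (4x4, takes a point from camera to tool coordinates, whose origin is the TCP and whose axes are the tool frame's). Camera axes: x right, y down, z forward; pixel columns grow to the right and rows downward; lengths in m; the calibration is good to about 2 mm. A picture is of the moment at which its call begins: read the wrist's pose just before it. calibration takes no time and is no camera call.
A pose or a line that the arm cannot do raises bot.PlanningError and nothing moves.
- bot.close_job(): hands the job in, once; it reports no verdict.
Trained networks look in the newest picture that a camera, given by its name, has taken for a name from the list of things; names that differ only in an ending like _2 or _b are one class to them, and where a whole thing is asked for, a point or a joint stands for the part that bears it (a point fixed in the world has none). Each returns a list of dicts, best first, with "confidence" (0 to 1); they miss things now and then, are a little off and sometimes report something else, mostly with a low value. They report only what shows in the picture. A call takes as long as a camera call. They do not tell look-alikes from the thing itself.
- bot.search_frame(camera, thing): "bbox" ([left, top, width, height] in pixels, round what is visible of it).
Readings, each from a call of its own:
- bot.read_clock(): time.
- bot.read_joint_positions(): joint angles.
- bot.read_joint_vel(): joint speeds.
- bot.read_joint_efforts(): joint torques, N m.
- bot.read_position(): TCP position.
- bot.read_tool_rot(): TCP orientation.
- bot.read_ft_force(): force on the tool from outside, world axes, zero at the start.
- bot.read_moment(): the same for the moment, N m.
- bot.read_gripper_width(): opening from 0.0 (shut) to 1.0 (fully open).
Only numpy, scipy, OpenCV 4.12 (cv2) and the standard library are available. Lean on these libraries where they do the work, as an engineer would, in place of code of your own. Each camera call takes 0.05 s, during which the arm holds its last target.

## Working session

There is one attempt and no reset: what is moved stays moved. The work goes in short steps, each a Python script; the robot and the scene stay as the last script left them, time stands still between calls to the robot, and variables do not carry over. Pictures are saved under pics/ and viewed, and the job is handed in when it is done.

```bash
ls; mkdir -p pics
cat > a.py <<'E'
from cell import bot
import cv2,numpy as np
for n in ["scene","top","wrist"]:
    im=bot.camera(n); cv2.imwrite(f"pics/{n}0.png",im[...,::-1])
    c=bot.calibration(n); print(n,{k:np.round(v,4).tolist() for k,v in c.items()})
    for t in ["carrier","weight","large_stop_home","small_stop_home","rail","resin_mount","vial","cap"]:
        print(t,[(np.round(d["bbox"]).tolist(),round(d["confidence"],2)) for d in bot.search_frame(n,t)])
print(bot.read_clock(),bot.read_tool_rot())
E
python3 a.py
```

```text
pics
scene {'mtx': [[567.4306, 0.0, 315.3005], [0.0, 567.4306, 245.379], [0.0, 0.0, 1.0]], 'k1': -0.0706, 'extrinsics': [[-0.9036, 0.428, 0.0193, 0.6313], [0.2974, 0.659, -0.6908, -0.061], [-0.3084, -0.6185, -0.7228, 1.2587], [0.0, 0.0, 0.0, 1.0]]}
carrier [([329.0, 215.0, 25.0, 20.0], 0.67)]
weight [([316.0, 176.0, 21.0, 21.0], 0.63)]
large_stop_home [([278.0, 230.0, 33.0, 23.0], 0.61)]
small_stop_home [([337.0, 314.0, 22.0, 28.0], 0.88), ([376.0, 190.0, 25.0, 19.0], 0.79), ([200.0, 208.0, 20.0, 19.0], 0.65), ([259.0, 201.0, 21.0, 17.0], 0.6)]
rail [([239.0, 198.0, 62.0, 73.0], 0.75)]
resin_mount [([317.0, 269.0, 10.0, 24.0], 0.64), ([360.0, 270.0, 16.0, 17.0], 0.61), ([243.0, 197.0, 58.0, 73.0], 0.34)]
vial [([317.0, 270.0, 10.0, 23.0], 0.67), ([317.0, 177.0, 17.0, 20.0], 0.52)]
cap [([242.0, 242.0, 12.0, 14.0], 0.45)]
top {'mtx': [[525.6753, 0.0, 327.1008], [0.0, 525.6753, 234.8495], [0.0, 0.0, 1.0]], 'k1': 0.0006, 'extrinsics': [[0.021, -0.9993, 0.0295, -0.1815], [-0.9964, -0.0234, -0.0816, 0.5913], [0.0823, -0.0277, -0.9962, 0.8673], [0.0, 0.0, 0.0, 1.0]]}
carrier [([333.0, 250.
[... 184 characters left out ...]
0.0, 30.0, 27.0], 0.84), ([358.0, 335.0, 29.0, 23.0], 0.81), ([395.0, 184.0, 36.0, 24.0], 0.75), ([196.0, 191.0, 26.0, 22.0], 0.74)]
rail [([313.0, 173.0, 132.0, 26.0], 0.62)]
resin_mount [([256.0, 245.0, 18.0, 18.0], 0.75)]
vial [([266.0, 190.0, 15.0, 15.0], 0.45)]
cap [([354.0, 139.0, 16.0, 20.0], 0.66)]
wrist {'mtx': [[333.1869, 0.0, 323.9004], [0.0, 333.1869, 238.77], [0.0, 0.0, 1.0]], 'k1': -0.0272, 'hand_eye': [[1.0, 0.0003, -0.0001, -0.0009], [0.0002, -0.2713, 0.9625, -0.1421], [0.0002, -0.9625, -0.2713, 0.0686], [0.0, 0.0, 0.0, 1.0]]}
carrier []
weight []
large_stop_home []
small_stop_home []
rail []
resin_mount []
vial []
cap []
1.35 [-0.58989662  0.58991301  0.38990021 -0.38987492]
```

View images.

View pics/scene0.png

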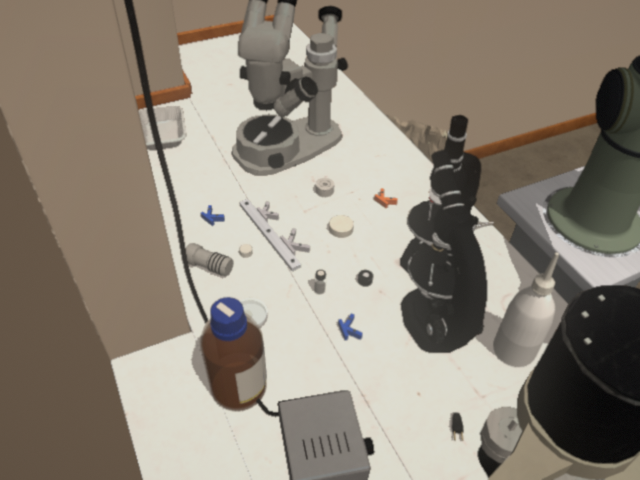

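View pics/top0.png

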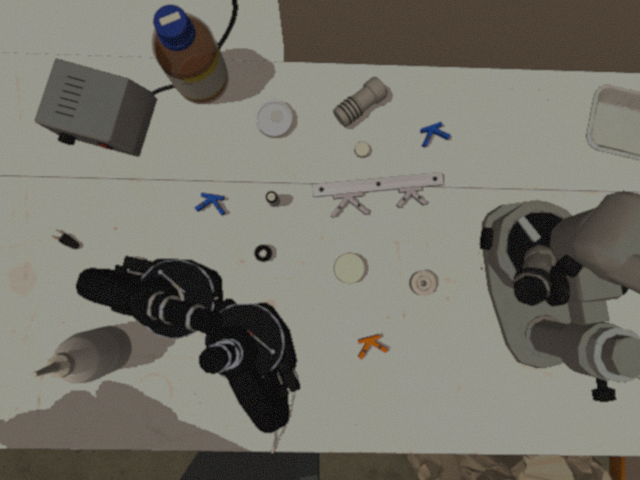

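```bash
python3 -c "
import cv2
a=cv2.imread('pics/top0.png')[100:310,220:480];cv2.imwrite('pics/topz.png',cv2.resize(a,None,fx=3,fy=2.85,interpolation=2))"
```

```text
(no output)
```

View pics/topz.png

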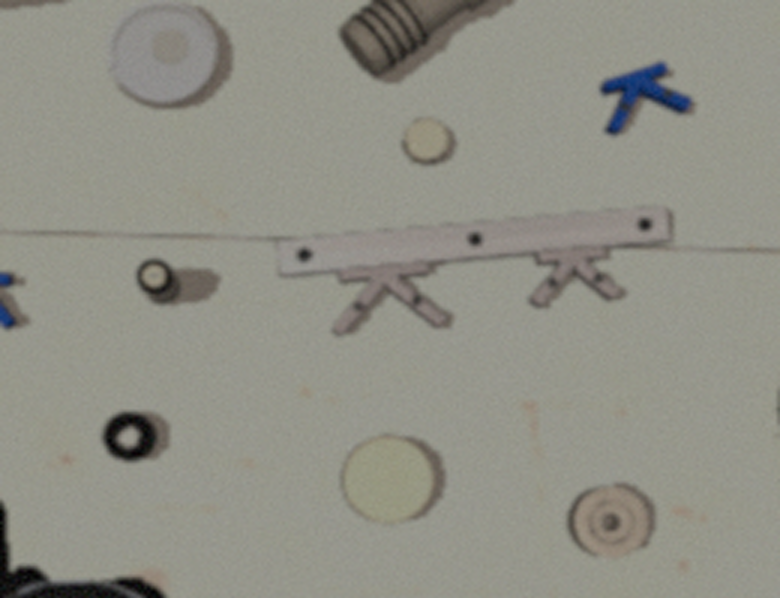

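```bash
cat > h.py <<'E'
from cell import bot
import cv2,numpy as np
from scipy.spatial.transform import Rotation as R
def ray(n,uv,T=None):
    c=bot.calibration(n); K=np.array(c["mtx"]); k=c["k1"]
    uv=np.atleast_2d(np.array(uv,float))
    d=cv2.undistortPoints(uv[:,None],K,np.array([k,0,0,0,0.]))[:,0]
    d=np.c_[d,np.ones(len(d))]
    if n=="wrist":
        M=T@np.array(c["hand_eye"])
    else: M=np.linalg.inv(np.array(c["extrinsics"]))
    return M[:3,3],d@M[:3,:3].T
def onz(n,uv,z,T=None):
    o,d=ray(n,uv,T); s=(z-o[2])/d[:,2]; return o+d*s[:,None]
def proj(n,P,T=None):
    c=bot.calibration(n);P=np.atleast_2d(P)
    E=np.linalg.inv(T@np.array(c["hand_eye"])) if n=="wrist" else np.array(c["extrinsics"])
    p=P@E[:3,:3].T+E[:3,3]; return cv2.projectPoints(p,np.zeros(3),np.zeros(3),np.array(c["mtx"]),np.array([c["k1"],0,0,0,0.]))[0][:,0]
def tcpT():
    q=np.array(bot.read_tool_rot()); T=np.eye(4); T[:3,:3]=R.from_quat(q[[1,2,3,0]]).as_matrix(); T[:3,3]=bot.read_position(); return T
def quat(xaxis_yaw):
    # tool y down; tool x horizontal at yaw
    x=np.array([np.cos(xaxis_yaw),np.sin(xaxis_yaw),0]); y=np.array([0,0,-1.]); z=np.cross(x,y)
    q=R.from_matrix(np.c_[x,y,z]).as_quat(); return q[[3,0,1,2]].tolist()
E
python3 - <<'E'
from h import *
f=lambda n,uv,z:np.round(onz(n,uv,z),4).tolist()
print("rail front L/R top",f("top",[[314,195.5],[444,185]],.012))
print("rail back",f("top",[[313,183.5],[443,173]],.012))
print("carrier",f("top",[[350,267]],.02),f("scene",[[341,222]],.02))
print("weight",f("top",[[423.5,282]],.024),f("scene",[[325,184]],.024))
print("large apex",f("top",[[348.5,197]],.016)); print("small apex",f("top",[[411,188]],.016))
print("vial,resin,cap",f("top",[[272,198],[263,253],[362,149]],.02))
print("microscope tips",f("top",[[290,350],[300,390],[80,290],[275,425],[510,210],[490,240]],.1))
# heights by triangulation
def tri(a,b):
    o1,d1=ray("top",a);o2,d2=ray("scene",b);d1=d1[0];d2=d2[0]
    s=np.linalg.lstsq(np.c_[d1,-d2],o2-o1,rcond=None)[0];p=o1+s[0]*d1;q=o2+s[1]*d2;return np.round((p+q)/2,4),round(np.linalg.norm(p-q)*1e3,2)
print(tri([350,267],[341,222]),tri([423.5,282],[325,184]))
print("scope top?",tri([222,355],[458,125]))
for yaw in [0,np.pi,np.pi/2,-np.pi/2]:
    for p in [[.45,-.2,.25],[.55,-.2,.02],[.2,.35,.45],[.35,0,.45]]: print(round(yaw,2),p,np.round(bot.solve_ik(p,quat(yaw)),2) if bot.solve_ik(p,quat(yaw)) is not None else None)
print(np.round(tcpT(),3))
E
```

```text
rail front L/R top [[0.6645, -0.1444, 0.012], [0.6889, -0.372, 0.012]]
rail back [[0.6855, -0.1422, 0.012], [0.7102, -0.3701, 0.012]]
carrier [[0.5416, -0.2087, 0.02]] [[0.5411, -0.206, 0.02]]
weight [[0.5187, -0.3342, 0.024]] [[0.5196, -0.3277, 0.024]]
large apex [[0.6628, -0.2043, 0.016]]
small apex [[0.6814, -0.3131, 0.016]]
vial,resin,cap [[0.657, -0.0724, 0.02], [0.5621, -0.0599, 0.02], [0.7471, -0.2261, 0.02]]
microscope tips [[0.411, -0.1131, 0.1], [0.3512, -0.13, 0.1], [0.4958, 0.2093, 0.1], [0.2989, -0.0935, 0.1], [0.6354, -0.4551, 0.1], [0.587, -0.4229, 0.1]]
(array([ 0.5408, -0.2083,  0.0181]), np.float64(1.88)) (array([ 0.5175, -0.3347,  0.0183]), np.float64(2.76))
scope top? (array([ 0.433 , -0.0461,  0.3358]), np.float64(7.93))
0 [0.45, -0.2, 0.25] [-0.57  0.21 -0.31  1.06  0.    1.  ]
0 [0.55, -0.2, 0.02] [-0.47  0.61 -0.35  0.62  0.    1.1 ]
0 [0.2, 0.35, 0.45] [ 0.87 -0.01 -0.05  1.53  0.    2.44]
0 [0.35, 0, 0.45] [-0.21 -0.11 -0.14  1.54  0.    1.36]
3.14 [0.45, -0.2, 0.25] [-0.57  0.21 -0.31  1.06  0.   -2.14]
3.14 [0.55, -0.2, 0.02] [-0.47  0.61 -0.35  0.62  0.   -2.05]
3.14 [0.2, 0.35, 0.45] [ 0.87 -0.01 -0.05  1.53  0.   -0.7 ]
3.14 [0.35, 0, 0.45] [-0.21 -0.11 -0.14  1.54  0.   -1.78]
1.57 [0.45, -0.2, 0.25] [-0.57  0.21 -0.31  1.06  0.   -0.57]
1.57 [0.55, -0.2, 0.02] [-0.47  0.61 -0.35  0.62  0.   -0.47]
1.57 [0.2, 0.35, 0.45] [ 0.87 -0.01 -0.05  1.53  0.    0.87]
1.57 [0.35, 0, 0.45] [-0.21 -0.11 -0.14  1.54  0.   -0.21]
-1.57 [0.45, -0.2, 0.25] [-0.57  0.21 -0.31  1.06  0.    2.57]
-1.57 [0.55, -0.2, 0.02] [-0.47  0.61 -0.35  0.62  0.    2.67]
-1.57 [0.2, 0.35, 0.45] [ 0.87 -0.01 -0.05  1.53  0.   -2.27]
-1.57 [0.35, 0, 0.45] [-0.21 -0.11 -0.14  1.54  0.    2.93]
[[ 0.392  0.    -0.92   0.216]
 [ 0.92   0.     0.392  0.506]
 [ 0.    -1.    -0.     0.231]
 [ 0.     0.     0.     1.   ]]
```

Run:
```python
from h import *
c=np.linalg.inv(np.array(bot.calibration("top")["extrinsics"]))[:3,3];print("topcam",c)
yaw=np.pi/2+.107
q1=bot.solve_ik([.2,.35,.47],quat(yaw));print(q1)
q2=np.array(q1);q2[0]=-.75
e=bot.solve_ik([.46,-.27,.24],quat(yaw));print(e)
q2[5]=e[5]
print(bot.read_clock())
bot.goto_joints(list(q1));print(bot.read_clock(),bot.read_position())
bot.goto_joints(list(q2));print(bot.read_clock(),bot.read_position())
bot.goto_joints(list(e));print(bot.read_clock(),bot.read_position(),bot.read_ft_force())
T=tcpT();im=bot.camera("wrist");cv2.imwrite("pics/w1.png",im[...,::-1]);np.save("T1.npy",T)
for t in ["carrier","weight","large_stop_home","small_stop_home","rail"]:
    print(t,[(np.round(d["bbox"]).tolist(),round(d["confidence"],2)) for d in bot.search_frame("wrist",t)])
```

```text
topcam [ 0.52158733 -0.14347055  0.91767387]
[ 0.86804117 -0.00185835  0.01071455  1.58336923  0.          0.76104117]
[-0.6692017   0.28971951 -0.22111056  1.05996625  0.         -0.7762017 ]
1.35
2.45 [0.20010317 0.35026068 0.46898495]
4.5417 [ 0.34048143 -0.21576385  0.4699775 ]
5.575 [ 0.46044436 -0.27007298  0.24118694] [ 0.03078291 -0.83039733  0.0776617 ]
carrier [([348.0, 256.0, 44.0, 44.0], 0.97)]
weight [([248.0, 229.0, 35.0, 40.0], 0.97), ([232.0, 364.0, 176.0, 19.0], 0.28), ([252.0, 348.0, 45.0, 26.0], 0.27)]
large_stop_home [([333.0, 340.0, 52.0, 34.0], 0.61), ([345.0, 253.0, 50.0, 49.0], 0.4)]
small_stop_home [([253.0, 349.0, 43.0, 27.0], 0.93), ([322.0, 144.0, 48.0, 35.0], 0.69)]
rail [([230.0, 362.0, 178.0, 23.0], 0.91)]
```

View pics/w1.png

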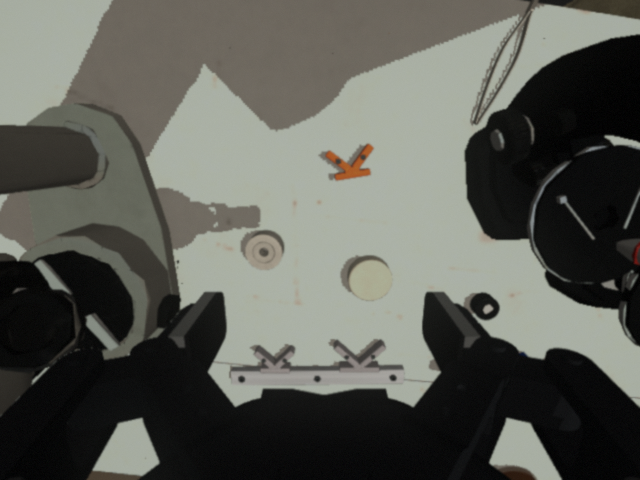

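Run:
```python
from h import *
T=np.load("T1.npy")
a=cv2.imread('pics/w1.png')[215:395,220:420];cv2.imwrite('pics/w1z.png',cv2.resize(a,None,fx=3.3,fy=3.3,interpolation=2))
f=lambda uv,z:np.round(onz("wrist",uv,z,T),4).tolist()
print("carrier",f([[370,279]],.02));print("weight",f([[263.5,252]],.024))
```

```text
carrier [[0.5369, -0.2085, 0.02]]
weight [[0.5157, -0.3342, 0.024]]
```

View pics/w1z.png

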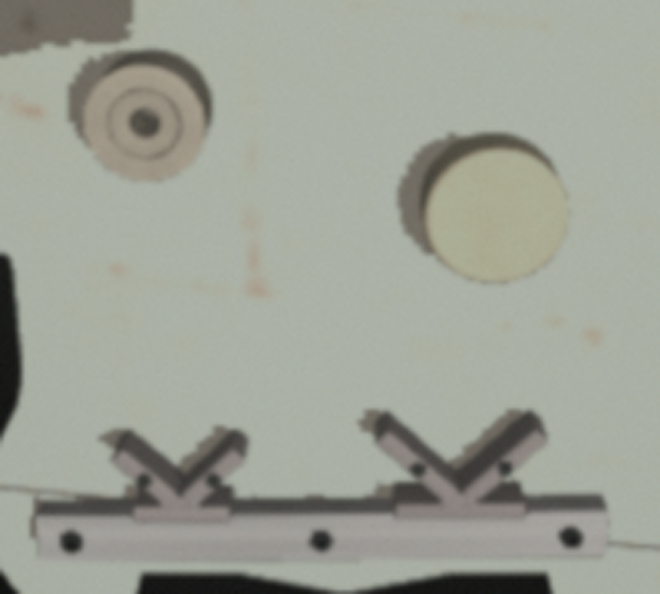

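Run:
```python
from h import *
T=np.load("T1.npy")
g=lambda p:np.array(p)/3.3+[220,215]
f=lambda uv,z:np.round(onz("wrist",g(uv),z,T),4)
C=f([[497,214.5]],.02)[0];W=f([[145,123]],.024)[0];print(C,W)
L=f([[460,489]],.016)[0];S=f([[181,492]],.016)[0];print("apex",L,S,S-L)
r=f([[37,515],[607,508]],.012);print("rail",r);d=r[1]-r[0]
print("yaw",np.arctan2(-d[0],d[1]),np.linalg.norm(d))
s=f([[71,541],[571,537]],.012);d=s[1]-s[0];yaw=np.arctan2(-d[0],d[1]);print("screws",s,yaw)
for A,k,D in((L,.037,C),(S,.030,W)):
    for y in(.107,yaw):
        u=np.array([np.cos(y),np.sin(y)]);H=A[:2]-k*u;v=D[:2]-H;print("home",H,"along",v@u,"lat",v@np.array([-u[1],u[0]]))
# overlay in top view
for p in(L,S):print(proj("top",p))
```

```text
[ 0.5381 -0.2077  0.02  ] [ 0.516  -0.3337  0.024 ]
apex [ 0.6556 -0.2042  0.016 ] [ 0.6688 -0.3123  0.016 ] [ 0.0132 -0.1081  0.    ]
rail [[ 0.689  -0.3691  0.012 ]
 [ 0.6611 -0.1441  0.012 ]]
yaw 0.12337025828209858 0.22672320128297407
screws [[ 0.6998 -0.3552  0.012 ]
 [ 0.6761 -0.1561  0.012 ]] 0.1184781676786611
home [ 0.6188116  -0.20815145] along -0.08020179854956849 lat 0.009068539945677901
home [ 0.61885938 -0.20857344] along -0.08008999012703223 lat 0.010413174926576823
home [ 0.63897157 -0.31550388] along -0.12421156380220533 lat -0.004959192442157101
home [ 0.63901031 -0.31584604] along -0.12425832654798967 lat -0.003188838442719845
[[348.37767606 201.08936702]]
[[410.5031833  195.13638906]]
```

```bash
cat > push.py <<'E'
from h import *
def push(C,H,rad,name,op=.25,z=.007,k=.0347,over=.007):
    C=np.array(C[:2]);H=np.array(H[:2]);d=H-C;L=np.linalg.norm(d);u=d/L;yaw=np.arctan2(u[1],u[0]);q=quat(np.pi/2+yaw)
    P=lambda p,zz:[float(p[0]),float(p[1]),zz]
    s=C-u*(k+.02)
    bot.move_pose(P(s,.10),q);bot.set_gripper(op)
    print("open",bot.read_gripper_width(),bot.read_clock())
    print("down",bot.move_linear(P(s,z),speed=.08,until_force=6),bot.read_position())
    print("push1",bot.move_linear(P(H-u*(k+.006),z),speed=.04,until_force=4),bot.read_position(),bot.read_ft_force())
    print("push2",bot.move_linear(P(H-u*(k-over),z),speed=.012,until_force=4),bot.read_position(),bot.read_ft_force())
    p=np.array(bot.read_position())[:2];print("TCP to home along",(H-p)@u,"clock",bot.read_clock())
    e=p-u*.03
    bot.move_linear(P(e,z),speed=.08);bot.move_linear(P(e-u*.03,.16),speed=.15)
    T=tcpT();np.save(f"T_{name}.npy",T);im=bot.camera("wrist");cv2.imwrite(f"pics/{name}.png",im[...,::-1])
    im=bot.camera("top");cv2.imwrite(f"pics/{name}_top.png",im[...,::-1])
    print("clock",bot.read_clock())
E
python3 - <<'E'
from push import *
push([.5381,-.2077],[.6188,-.2084],.026,"pc")
a=cv2.imread('pics/pc_top.png')[100:310,220:480];cv2.imwrite('pics/pc_topz.png',cv2.resize(a,None,fx=3,fy=2.85,interpolation=2))
E
```

```text
open 0.24742637265715972 7.1667
down False [ 0.48383482 -0.20746615  0.00747818]
push1 False [ 0.57802437 -0.20805777  0.00702428] [ 1.02991842 -0.15274919 -0.2528777 ]
push2 True [ 0.58652033 -0.20771389  0.00627899] [-0.05536908 -1.25584766 -0.39418007]
TCP to home along 0.03228440467670376 clock 11.7833
clock 13.5917
```

View pics/pc.png

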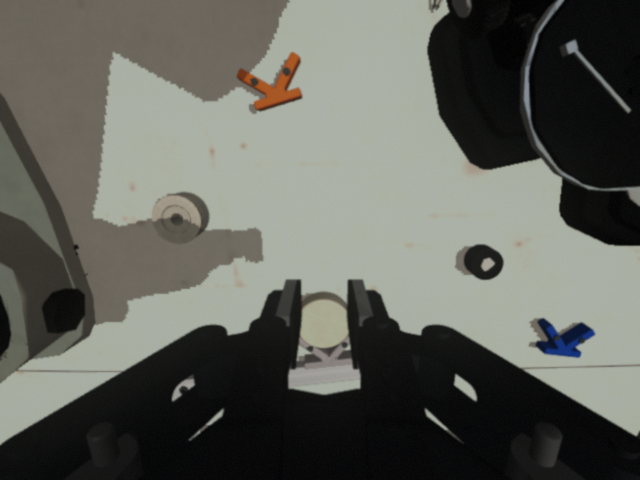

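View pics/pc_topz.png

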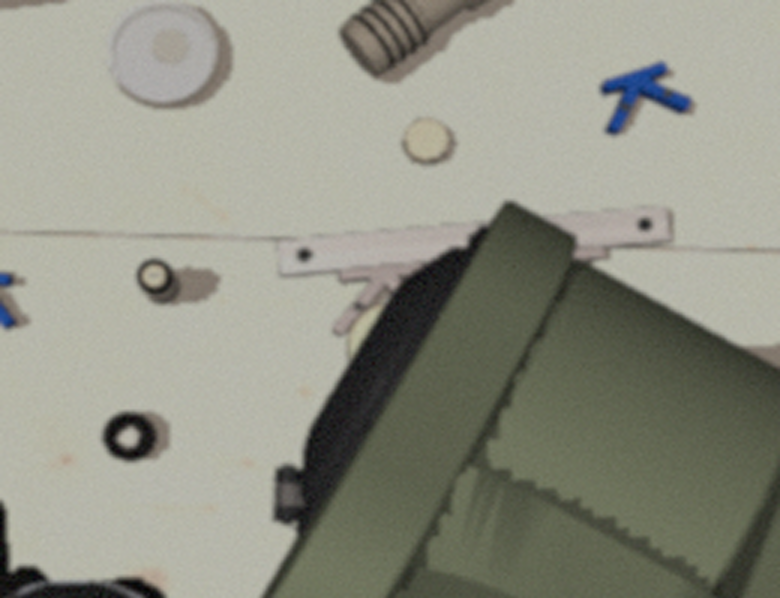

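Run:
```python
from push import *
push([.516,-.3337],[.6390,-.3157],.021,"pw",k=.029)
yaw=.118
bot.move_pose([.46,-.27,.24],quat(np.pi/2+yaw))
T=tcpT();np.save("T2.npy",T);im=bot.camera("wrist");cv2.imwrite("pics/w2.png",im[...,::-1])
print([bot.search_frame("wrist",t)[:1] for t in("carrier","weight")],bot.read_clock())
a=cv2.imread('pics/w2.png')[300:400,220:420];cv2.imwrite('pics/w2z.png',cv2.resize(a,None,fx=4,fy=4,interpolation=2))
```

```text
open 0.25159048025129777 14.4833
down False [ 0.46792399 -0.3411396   0.00756801]
push1 False [ 0.60431378 -0.32079055  0.00699375] [-1.06958641  0.20427112  0.14259664]
push2 True [ 0.61172527 -0.3194903   0.00628427] [-0.15309915  0.28568176  0.04406386]
TCP to home along 0.027536118538684817 clock 20.1333
clock 21.9417
[[{'bbox': [335.4, 319.9, 16.9, 37.3], 'confidence': 0.93}], []] 22.6917
```

View pics/w2z.png

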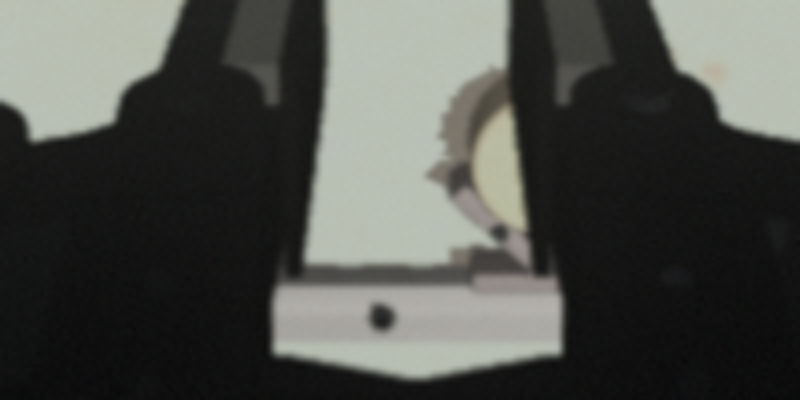

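Run:
```python
from push import *
bot.set_gripper(1.0)
T=tcpT();np.save("T3.npy",T);im=bot.camera("wrist");cv2.imwrite("pics/w3.png",im[...,::-1])
print([bot.search_frame("wrist",t)[:1] for t in("carrier","weight")],bot.read_clock(),T[:3,3])
a=cv2.imread('pics/w3.png')[300:400,220:420];cv2.imwrite('pics/w3z.png',cv2.resize(a,None,fx=4,fy=4,interpolation=2))
```

```text
[[{'bbox': [336.1, 315.4, 44.0, 43.9], 'confidence': 0.76}], [{'bbox': [254.2, 322.9, 36.1, 42.4], 'confidence': 0.57}]] 23.4833 [ 0.46001681 -0.27001264  0.24006103]
```

View pics/w3z.png

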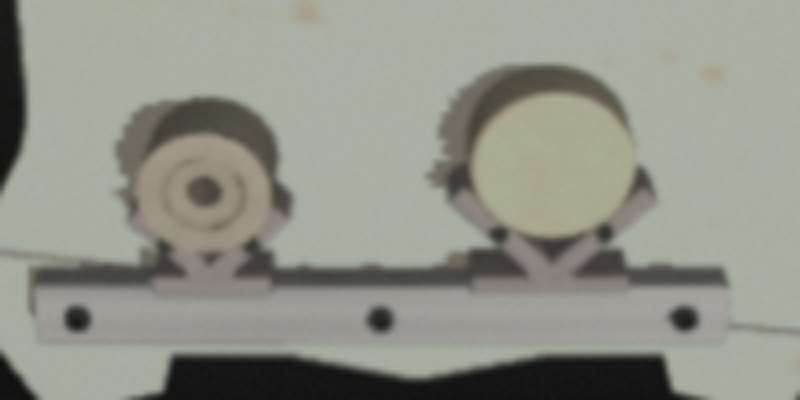

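Run:
```python
from h import *
T=np.load("T3.npy")
g=lambda p:np.array(p)/4+[220,300]
f=lambda uv,z:onz("wrist",g(uv),z,T)[:,:2]
C=f([[554,165]],.02)[0];W=f([[204,192]],.024)[0]
s=f([[77,319],[380,319],[684,318]],.012);d=s[2]-s[0];yaw=np.arctan2(-d[0],d[1]);print(yaw,np.linalg.norm(d))
u=np.array([np.cos(yaw),np.sin(yaw)]);v=np.array([-u[1],u[0]])
A=f([[549,258],[208,260]],.016)
fr=f([[36,285],[380,287],[728,284]],.012)
for n,a,k,D in(("C",A[0],.037,C),("W",A[1],.03,W)):
    print(n,"pos",D,"home from apex err along,lat",(a-D)@u-k,(a-D)@v)
    print(" to rail front",(fr.mean(0)-D)@u)
print((C-W)@v,(C-W)@u,"apex-rail",(fr.mean(0)-A)@u)
# predicted outlines
z=cv2.imread('pics/w3z.png')
for H0,r,h,kk,a in((0,.026,.02,.037,A[0]),(0,.021,.024,.03,A[1])):
    t=np.linspace(0,2*np.pi,100);H=a-kk*u
    P=np.c_[H[0]+r*np.cos(t),H[1]+r*np.sin(t),np.full(100,h)]
    p=((proj("wrist",P,T)-[220,300])*4).astype(np.int32);cv2.polylines(z,[p],True,(0,0,255),1)
    for sg in(1,-1):
        al=.04 if r>.025 else .03
        e=a+al*(-u+sg*v)/2**.5
        p=((proj("wrist",np.array([[*a,.016],[*e,.016]]),T)-[220,300])*4).astype(np.int32);cv2.polylines(z,[p],False,(0,255,0),1)
cv2.imwrite("pics/w3o.png",z)
```

```text
0.12098844384021962 0.2003545282012167
C pos [ 0.61903874 -0.20884161] home from apex err along,lat -0.00024940019625530746 -0.00020900059523598023
 to rail front 0.050240965277677706
W pos [ 0.63878269 -0.31555344] home from apex err along,lat 0.0005617952715304894 -0.0014147905624233572
 to rail front 0.043520767293059426
0.10831471900900222 -0.006720197984618278 apex-rail [0.01349037 0.01295897]
```

View pics/w3o.png

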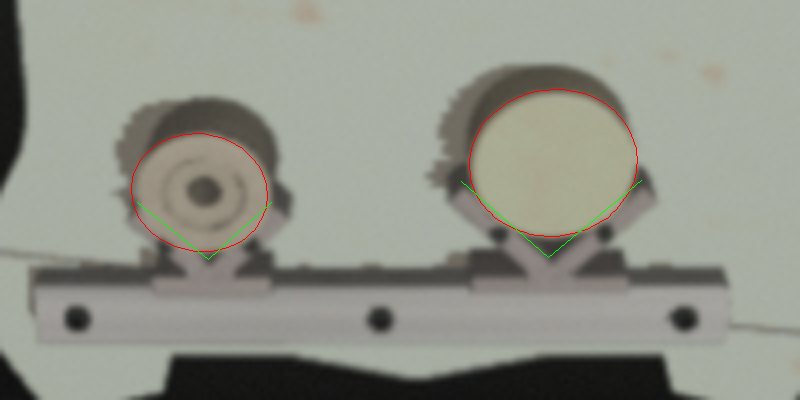

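The overlay shows the carrier home. The weight sits about 1.5 mm sideways of its centre line, so it may be touching only one arm. I'll nudge it along the axis with shut fingers.

Run:
```python
from push import *
yaw=.120;u=np.array([np.cos(yaw),np.sin(yaw)]);v=np.array([-u[1],u[0]])
Hs=np.array([.6190,-.2088])+.007*u-.110*v;print(Hs)
q=quat(np.pi/2+yaw);P=lambda p,z:[float(p[0]),float(p[1]),z]
bot.set_gripper(0.0)
bot.move_pose(P(Hs-.055*u,.08),q)
print(bot.move_linear(P(Hs-.055*u,.007),speed=.08,until_force=6),bot.read_ft_force())
print(bot.move_linear(P(Hs-.037*u,.007),speed=.03,until_force=4),bot.read_clock())
print(bot.move_linear(P(Hs-.024*u,.007),speed=.012,until_force=5),bot.read_ft_force())
p=np.array(bot.read_position());print("along",(Hs-p[:2])@u,p)
e=p[:2]-.03*u
bot.move_linear(P(e,.007),speed=.06);bot.move_linear(P(e-.02*u,.12),speed=.15)
bot.move_pose([.46,-.27,.24],quat(np.pi/2+.118));bot.set_gripper(1.0)
T=tcpT();np.save("T4.npy",T);im=bot.camera("wrist");cv2.imwrite("pics/w4.png",im[...,::-1])
print(bot.read_clock())
a=cv2.imread('pics/w4.png')[300:400,220:420];cv2.imwrite('pics/w4z.png',cv2.resize(a,None,fx=4,fy=4,interpolation=2))
```

```text
[ 0.639118   -0.31717096]
False [-0.19611694  0.03425969 -0.39326694]
False 26.9083
True [ 0.544247    0.39688325 -1.0486498 ]
along 0.030579015241279185 [ 0.60872599 -0.32055881  0.00633129]
30.6917
```

View pics/w4z.png

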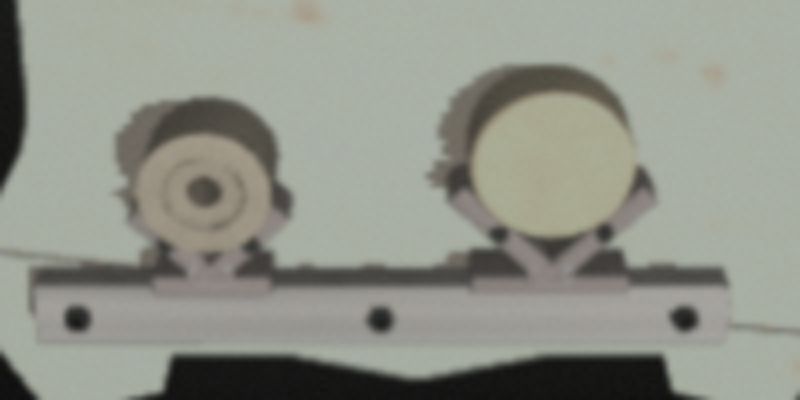

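```bash
python3 -c "
from h import *
im=bot.camera('top');cv2.imwrite('pics/final.png',im[...,::-1])
a=cv2.absdiff(cv2.imread('pics/top0.png')[120:270,230:390],cv2.imread('pics/final.png')[120:270,230:390])
for n,(x,y) in dict(vial=(272,198),resin=(263,253),cap=(362,149)).items(): print(n,a[y-130:y-110,x-240:x-220].mean() if y>=130 else 0)
bot.close_job()"
```

```text
vial 15.743333333333334
resin 12.493333333333334
cap 18.925833333333333
the job is handed in; nothing more can be done
```

View pics/final.png

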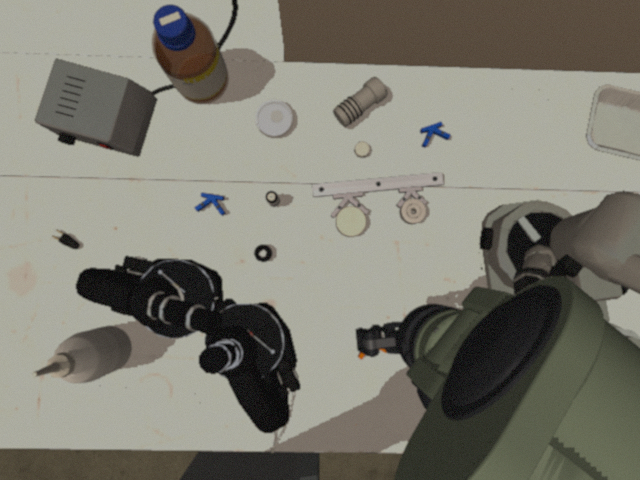

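I pushed the white carrier into the large (left) stop and the steel weight into the small (right) stop. The job is handed in, with about 31 s of the 45 s used; no verdict was reported.

- **How they were pushed:** I used two slightly opened fingers and slow straight pushes, each set to stop at a 4 N change in force. The weight then got one extra nudge with shut fingers, set to stop at 5 N. All the final pushes stopped on contact.
- **Carrier:** in the last wrist view where I measured it, its centre was about 0.3 mm from home relative to the stop's inner corner.
- **Weight:** it measured about 0.6 mm short and 1.4 mm to the side. The 110 mm spacing between the two centre lines came out as 108.3 mm. The nudge stopped on contact and the weight showed no movement in the picture, so I take that offset to be mostly measurement error.
- **Bystanders:** in the final top picture (pixel column, row) the vial (272, 198), resin mount (263, 253) and cap (362, 149) stand at the pixels where they started. My numeric before/after picture comparison was inconclusive: even unmoved areas differed, because the lighting changed with the arm's position.
- **Heights:** two views put the tops at about 18 mm, against the stated 20 mm for the carrier and 24 mm for the weight. I used the stated heights, because the wrist view at those heights agreed with the top view to a few millimetres.

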